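# Push the stuck spacer block out of the tube and line up the set

### The arm

A 6-joint arm with a two-finger parallel gripper is mounted at the origin on a cart in front of the work surface, level with it; the furniture and walls round the work are solid. World frame = base frame: x ahead of the robot, y to its left, z up, the work surface at z = 0. Lengths are in m, angles in rad, forces in N, time in s.
With the tool pointing down it reaches from about 0.25 to 0.775 m from the base axis. Payload 4 kg.
Tool frame: the origin (TCP) lies on the centre line of the jaws, within the pads' length; the fingertips stand 14 mm ahead of it and the grasp point (between the pads) lies 5 mm behind it (robot.tcp_to_tips is the distance from the TCP to the fingertips, in m); z points along the fingers, y is the line along which they close (so a half turn about z gives the same grasp; the last joint's range is limited). The gripper opens to 94 mm and grips with 3 to 60 N. Pads are 16 mm wide; open, the fingers measure 119 mm over their backs; the gripper's body (75 mm by 177 mm) begins 78 mm behind the grasp point.
Start: joints at [1.168, 0.087, 1.371, -0, 1.684, -0.103], TCP at [0.162, 0.525, 0.22] pointing down, gripper open.
Joint ranges: [-3.1, 3.1], [-0.76, 2.03], [0.27, 2.55], [-1.08, 4.22], [0.17, 2.65], [-2.57, 2.57]. Speed limits (rad/s): [2.79, 2.79, 3.14, 3.14, 3.14, 3.14].

### API

Orientations are given as [roll, pitch, yaw] about the fixed x, y, z axes, in that order (R = Rz(yaw) Ry(pitch) Rx(roll)).
In Python, from bench import robot gives the robot as it stands.
- The arm moves only by the tool carry_out, never from a script. Its argument "increments" is a list of rows, each a list of 3 entries, a list of its own where there are three numbers: the closure in counts, from 0 (fully open) to 255 (shut), then the shift along the tool's x, y, z in mm, then the turn about the tool's z in degrees. In form: [[fingers, [dx, dy, dz], twist], ...]. A call has 1 to 8 rows; each row shifts and turns the commanded pose from where the row before left it, along the tool's axes as they then stand; what a row does not reach is not made up. A row lasts 1/10 s, in which the tool goes at most 50 mm and 8.59 degrees, less where a joint would pass 70% of its speed; a pose out of reach is approached as far as the arm can. A call with a gripper value outside its range is refused whole. The fingers move at their own pace and stop on an object; the grip force is fixed at half the most. Time passes only in rows, so rows that do not move let the fingers close. It gives the time, the measured TCP pose, the force, the opening and the grip force at its end, in the units of the state.
- robot.get_obs(): the state, without advancing time (a new reading comes with each control period).
- robot.snapshot(name): name is "side" or "top" or "wrist"; returns the picture (400x640x3 uint8, blue, green, red); there is no depth.
- robot.get_calibration(name): a dict with "vfov" (degrees; the focal length in pixels is half the picture's height over the tangent of half this angle, whatever the lens; pixels are square), "cx", "cy" (the principal point, pixels), "T" (4x4, takes a point from camera to world coordinates). Camera axes: x right, y down, z forward; pixel columns grow to the right and rows downward; lengths in m; the calibration is good to about 2 mm. A picture is of the moment at which its call begins: read the wrist's pose just before it. get_calibration takes no time and is no camera call; for the wrist camera it gives the pose at the moment of the call.
- robot.close_job(): hands the job in; it is judged then, once.
The state is a dict: "time": time; "joint_positions": joint angles; "qvel": joint speeds; "joint_torque": joint torques, N m; "tool_pos": TCP position; "ee_rot": TCP orientation; "wrist_force": force on the tool from outside, world axes, zero at the start; "wrist_torque": the same for the moment, N m; "width": finger opening in m; "finger_force": force on a finger pad.
Only numpy, scipy, OpenCV 4.12 (cv2) and the standard library are available. Lean on these libraries where they do the work, as an engineer would, in place of code of your own. Each camera call takes 0.05 s, during which the arm holds its last target. There are 200 camera calls.

### The job

One of the three wooden spacer blocks is stuck in the square steel tube. Take the push rod from its rest, push the block out through the tube's right-hand end with it, and lay the rod back in the rest the way it lay. Then lay the freed block in the orange-striped lane of the board and nudge all three blocks up to the fence, so that they lie in an even, square row, one in the middle of each lane; leave the other things on the table where they are.

Things in the scene. Friction and masses are not known exactly. Their poses are not given: they have to be found in the camera images.
- tube_stand: Blue base plate fixed to the table, carrying a level square steel tube (outside 31 x 31, bore 25 x 25, 80 mm long), bore axis 50 mm above the table. Origin: on the table under the tube's middle. z up; the tube runs along y: entry at y = +40 mm (left seen from the robot), exit at y = -40 mm; push towards -y. The plate (80 mm wide, 8 mm thick) spans y = +55 to -135 mm.
- tube_entry (a point): Centre of the tube's entry mouth, 50 mm above the table; axes as tube_stand. A brass spring nub (round, does not turn) in the roof at the tube's middle presses on the stuck block with about 5 N (expect 5 to 14 N to push it) ; in the empty bore it hangs 4 mm below the roof and gives way upwards.
- tube_exit (a point): Centre of the tube's exit mouth, 50 mm above the table; axes as tube_stand. Beyond it, on the base plate, lies a black mat (8 mm above the table) on which the block drops.
- stuck_block: Dark wooden spacer block with a narrow yellow band round its middle, square bar 22 x 22 x 60 mm, 40 g, stuck inside the tube at the start (its middle within 10 mm of the tube's middle). Origin: its centre; the long axis is its y. Out of the tube it drops 30 mm on to the mat and may come to lie on any long face, somewhat turned.
- push_rod: Push rod 200 mm long, 120 g: round steel bar 14 mm across with a square wooden handle 24 x 24 x 70 mm. Origin: centre of the handle, on the axis, near the centre of mass. The rod runs along its y: handle y = -35 to +35 mm, tip at y = -145 mm, tail stub to y = +55 mm. At the start it lies in the rest, axis 45 mm above the table.
- rod_tip (a point): Centre of the flat tip of the push rod (145 mm from the handle's centre).
- rod_rest: Grey plastic rest fixed to the table: base 50 x 160 x 8 mm, two V cradles (34 mm wide at the top, 53 mm high, 10 mm thick) at y = +45 mm (under the tail stub) and y = -75 mm (under the bar). Origin: on the table under the handle's centre of the rod as it lies there; z up, y along the rod, tip to -y. The seated rod's axis is 45 mm above the origin.
- row_board: Plywood board 130 x 220 x 10 mm fixed to the table, aluminium fence (12 mm thick, 15 mm above the board) along its far side. Origin: on the table under its centre; x points to the fence, whose face is at x = +53 mm; z up, the top at z = 10 mm. Dark lines part it into three lanes with middle lines y = -60, 0, +60 mm; a block in a lane lies along x.
- fence_mid (a point): Middle of the fence's face where it meets the board's top; axes as row_board.
- free_lane: Orange stripe (90 x 16 mm, flat, stuck on the board) that marks the one lane without a block. Origin: the stripe's middle on the board's top; it runs along x (its place along x has no meaning, its lane does).
- block_a: Spacer block like the stuck one (22 x 22 x 60 mm, 40 g, yellow band), lying loose in a lane of the board, its far end 13 to 29 mm short of the fence and slightly turned. Origin: its centre, 21 mm above the table; the long axis is its x.
- block_b: As block_a, in another lane.
- tin: Bystander: round tin with a yellow lid, 71 mm across, 30 mm high, origin under its centre.
- blades: Bystander: small yellow box, 30 x 52 x 14 mm, origin under its centre.
- blue_marker: Bystander: marker pen with a blue cap, 15 x 130 x 13 mm, origin under its centre.
Not all that is in view belongs to the job. Leave any pink or red look-alike of the block_a alone.

How it is judged:
On the way, in this order (a step that is already met when the one before it is completed fails the run):
1. the stuck block has been pushed out of the tube's exit end by the rod, whose tip is in the tube beyond its middle or just past the exit (y of stuck_block in the frame of tube_stand below -0.048 m and z of stuck_block in the frame of tube_stand below 0.046 m and y of rod_tip in the frame of tube_stand between -0.09 and -0.005 m and x of rod_tip in the frame of tube_stand between -0.0125 and 0.0125 m and z of rod_tip in the frame of tube_stand between 0.036 and 0.064 m), for 0.1 s.
2. the push rod lies in both cradles of its rest again, the same way round, let go (x of push_rod in the frame of rod_rest between -0.008 and 0.008 m and y of push_rod in the frame of rod_rest between -0.018 and 0.018 m and z of push_rod in the frame of rod_rest between 0.04 and 0.05 m and y of rod_tip in the frame of rod_rest below -0.12 m and angle between the y axis of push_rod and the y axis of rod_rest, either way round below 0.12 rad and contact force between the fingers and push_rod below 0.05 N and linear speed of push_rod below 0.03 m/s), for 0.2 s.
3. the freed block lies in the free lane of the board, let go ((y of stuck_block in the frame of row_board between -0.072 and -0.048 m or y of stuck_block in the frame of row_board between -0.012 and 0.012 m or y of stuck_block in the frame of row_board between 0.048 and 0.072 m) and z of stuck_block in the frame of row_board between 0.018 and 0.025 m and linear speed of stuck_block below 0.02 m/s and angle between the y axis of stuck_block and the x axis of row_board, either way round below 0.4 rad and contact force between the fingers and stuck_block below 0.05 N), for 0.1 s.
At the end, for the whole second after the job is handed in: The rod lies at rest in both cradles of its rest, the same way round (within 8 mm across, 18 mm lengthwise). All three blocks lie at rest flat on the board, one in each lane (centre within 12 mm of a lane's middle line), far ends within 6 mm of the fence, square to it within 0.15 rad (x of push_rod in the frame of rod_rest between -0.008 and 0.008 m and y of push_rod in the frame of rod_rest between -0.018 and 0.018 m and z of push_rod in the frame of rod_rest between 0.04 and 0.05 m and y of rod_tip in the frame of rod_rest below -0.12 m and angle between the y axis of push_rod and the y axis of rod_rest, either way round below 0.12 rad and (y of stuck_block in the frame of row_board between -0.072 and -0.048 m or y of stuck_block in the frame of row_board between -0.012 and 0.012 m or y of stuck_block in the frame of row_board between 0.048 and 0.072 m) and z of stuck_block in the frame of row_board between 0.018 and 0.025 m and linear speed of each of stuck_block, block_a, block_b below 0.02 m/s and x of stuck_block in the frame of row_board between 0.017 and 0.026 m and angle between the y axis of stuck_block and the x axis of row_board, either way round below 0.15 rad and (y of block_a in the frame of row_board between -0.072 and -0.048 m or y of block_a in the frame of row_board between -0.012 and 0.012 m or y of block_a in the frame of row_board between 0.048 and 0.072 m) and z of block_a in the frame of row_board between 0.018 and 0.025 m and x of block_a in the frame of row_board between 0.017 and 0.026 m and angle between the x axis of each of block_a, block_b and the x axis of row_board, either way round below 0.15 rad and (y of block_b in the frame of row_board between -0.072 and -0.048 m or y of block_b in the frame of row_board between -0.012 and 0.012 m or y of block_b in the frame of row_board between 0.048 and 0.072 m) and z of block_b in the frame of row_board between 0.018 and 0.025 m and x of block_b in the frame of row_board between 0.017 and 0.026 m); the robot touches nothing.
It fails at once if a bystander (tin, yellow box, blue marker) is moved more than 25 mm (distance of any of tin, blades, blue_marker from where it was at the start of the episode above 0.025 m).
It also fails if it takes over 72 s, if anything falls off the work surface, if the arm or the gripper's body presses on something with over 40 N, if the wrist force passes 120 N, or if a joint passes its speed limit or range.

## Working session

There is one attempt and no reset: what is moved stays moved. The work goes in short steps, Python scripts to look and compute and a tool call to move; the robot and the scene stay as the last step left them, time stands still between calls to the robot, and variables do not carry over. Pictures are saved under pics/ and viewed, at most 10 in all, crops included, and the job is handed in when it is done.

Besides the shell and the picture viewer there is one more tool, called after "Request:" in YAML: its name, and indented under it one key for each argument. carry_out: Moves the arm, as the interface text tells. Its arguments: {"type":"object","properties":{"increments":{"type":"array","items":{"type":"array"}}},"required":["increments"]}

```bash
mkdir -p pics; cat > h.py <<'E'
import numpy as np, cv2
from bench import robot
def ray(c,u,v):
    f=200/np.tan(np.radians(c["vfov"])/2); T=np.array(c["T"])
    d=T[:3,:3]@np.array([(u-c["cx"])/f,(v-c["cy"])/f,1]); return T[:3,3],d
def onz(c,u,v,z):
    o,d=ray(c,u,v); return o+d*(z-o[2])/d[2]
def proj(c,p):
    f=200/np.tan(np.radians(c["vfov"])/2); T=np.array(c["T"])
    q=T[:3,:3].T@(np.array(p)-T[:3,3]); return q[:2]/q[2]*f+[c["cx"],c["cy"]]
E
python3 - <<'E'
from h import *
o=robot.get_obs(); print(o["time"],o["tool_pos"],o["ee_rot"],o["width"])
for n in("top","side","wrist"):
    c=robot.get_calibration(n); im=robot.snapshot(n); cv2.imwrite(f"pics/{n}0.png",im)
    print(n,c["vfov"],c["cx"],c["cy"],np.round(c["T"],3).tolist(),{k:v for k,v in c.items() if k not in("T","vfov","cx","cy")})
E
```

```text
0.0 [0.16222125 0.5249882  0.21831928] [-3.13940341e+00 -2.33211221e-04  2.84178680e+00] 0.09373420476163608
top 51.22446655160533 317.57248398733987 192.5397729218937 [[-0.002, -0.988, 0.157, 0.344], [-1.0, 0.003, 0.007, -0.005], [-0.007, -0.157, -0.988, 1.103], [0.0, 0.0, 0.0, 1.0]] {}
side 43.29417403648962 315.3413200989636 202.37951271765823 [[0.969, -0.083, 0.232, 0.168], [-0.246, -0.339, 0.908, -1.332], [0.003, -0.937, -0.349, 0.572], [0.0, 0.0, 0.0, 1.0]] {}
wrist 71.78175058821807 318.24965253278015 200.1642329846256 [[0.295, 0.916, 0.271, 0.082], [0.955, -0.282, -0.086, 0.551], [-0.003, 0.285, -0.959, 0.383], [0.0, 0.0, 0.0, 1.0]] {}
```

View pics/top0.png

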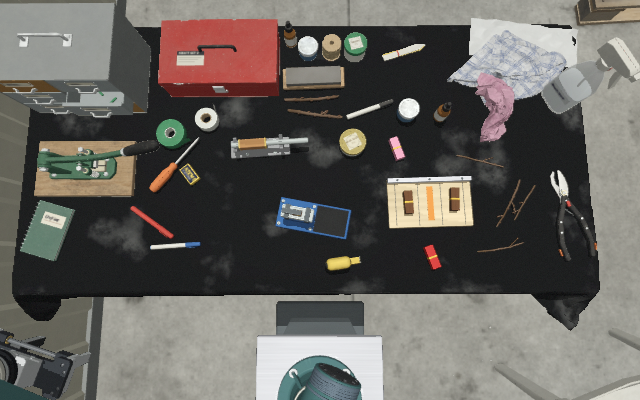

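View pics/side0.png

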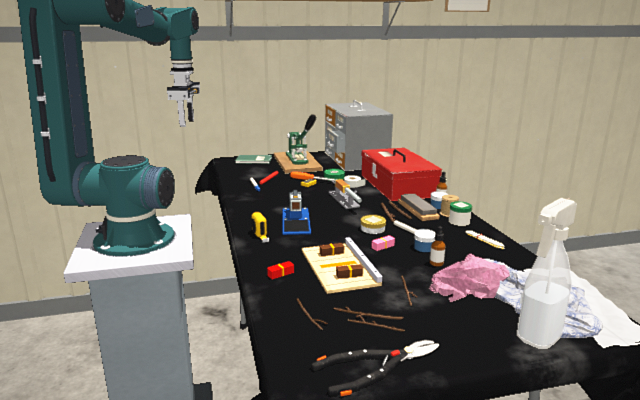

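The top view shows the rod rest (270,147) with its handle to the left and tip to the right. The blue tube stand is at (313,217) and the board at (430,203), with the orange lane in the middle (430,203) and dark blocks at (408,202) and (454,200). The look-alikes are pink (397,148), red (432,257) and a yellow knife (343,263). The blocks on the board are the ones meant because they are brown with a yellow band. I'll confirm this in an enlarged crop and measure.

```bash
cat > m.py <<'E'
from h import *
im=cv2.imread("pics/top0.png"); c=robot.get_calibration("top"); hsv=cv2.cvtColor(im,cv2.COLOR_BGR2HSV)
def rect(name,lo,hi,box,z,z2=None):
    x0,y0,x1,y1=box; m=np.zeros(im.shape[:2],np.uint8)
    m[y0:y1,x0:x1]=cv2.inRange(hsv,np.array(lo),np.array(hi))[y0:y1,x0:x1]
    cs=max(cv2.findContours(m,0,2)[0],key=cv2.contourArea)
    P=np.array([onz(c,u,v,z)[:2] for u,v in cs[:,0].astype(float)])*1000
    r=cv2.minAreaRect(P.astype(np.float32)); print(name,np.round(r[0],1),np.round(r[1],1),round(r[2],1), np.round(proj(c,[r[0][0]/1e3,r[0][1]/1e3,z])))
rect("plate",(100,120,60),(125,255,255),(265,185,360,250),.008)
rect("handle",(5,80,60),(20,255,255),(225,130,290,165),.057)
rect("board",(10,20,120),(35,150,255),(380,175,480,232),.010)
rect("orange",(8,170,150),(18,255,255),(415,180,445,225),.010)
rect("A",(0,60,20),(15,255,120),(395,180,420,220),.032)
rect("B",(0,60,20),(15,255,120),(442,180,470,220),.032)
rect("tin",(20,80,80),(32,255,255),(330,120,370,165),.03)
for n,p in dict(o=[.3,0,.05]).items(): print(proj(c,p))
a=cv2.resize(im[120:170,220:420],None,fx=4,fy=4,interpolation=2);b=cv2.resize(im[180:250,270:480],None,fx=3.81,fy=3.81,interpolation=2)
cv2.imwrite("pics/crop0.png",np.vstack([a,b[:,:800]]) if b.shape[1]>=800 else np.vstack([a,np.pad(b,((0,0),(0,800-b.shape[1]),(0,0)))]))
E
python3 m.py
```

```text
plate [450.7  15.3] [190.5  80.1] 79.2 [313. 218.]
handle [639.3 172.7] [29.1 66.9] 3.3 [252. 143.]
board [ 486.1 -291.7] [118.8 220.3] 1.6 [429. 204.]Traceback (most recent call last):
  File "m.py", line 12, in <module>
    rect("orange",(8,170,150),(18,255,255),(415,180,445,225),.010)
    ~~~~^^^^^^^^^^^^^^^^^^^^^^^^^^^^^^^^^^^^^^^^^^^^^^^^^^^^^^^^^^
  File "m.py", line 6, in rect
    cs=max(cv2.findContours(m,0,2)[0],key=cv2.contourArea)
ValueError: max() iterable argument is empty
```

```bash
sed -i 's/(8,170,150),(18,255,255)/(8,130,150),(19,255,255)/; s/"A",(0,60,20),(15,255,120)/"A",(0,50,10),(18,255,140)/; s/"B",(0,60,20),(15,255,120)/"B",(0,50,10),(18,255,140)/' m.py
sed -i 's/    cs=max/    if m.sum()==0: print(name,"none",hsv[(y0+y1)\/\/2,(x0+x1)\/\/2]); return\n    cs=max/' m.py; python3 m.py
```

```text
plate [450.7  15.3] [190.5  80.1] 79.2 [313. 218.]
handle [639.3 172.7] [29.1 66.9] 3.3 [252. 143.]
board [ 486.1 -291.7] [118.8 220.3] 1.6 [429. 204.]
orange [ 489.9 -293.5] [88.  15.3] 1.6 [430. 202.]
A [ 472.7 -231.4] [23.3 26. ] 89.8 [408. 208.]
B [ 480.2 -348.6] [25.8 26. ] 89.9 [454. 205.]
tin [652.5 -88.8] [69.1 71.4] 89.4 [352. 141.]
[318.83578706 276.60567286]
```

View pics/crop0.png

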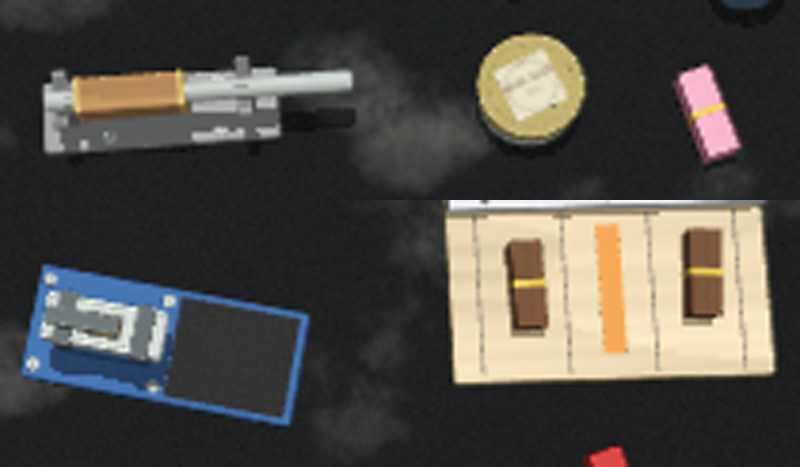

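The crop confirms it: the two brown blocks with yellow bands lie left and right of the orange stripe, and the pink and red ones are look-alikes. The rod's handle is to the left (+y) and its tip to the right. The stand's entry is up-left and the mat is on the right.

```bash
cat > plan.py <<'E'
# usage: plan.py grip x y z(mm) yaw(deg) [nrows] -> rows from the present pose
import sys
from h import *
from scipy.spatial.transform import Rotation as R
def plan(g,tx,ty,tz,ty_deg,n=None,start=None):
    o=robot.get_obs(); p=np.array(o["tool_pos"])*1000; M=R.from_euler("xyz",o["ee_rot"]).as_matrix()
    yaw=np.degrees(np.arctan2(M[1,0],M[0,0]))
    if start is not None: p,yaw=np.array(start[:3],float),start[3]
    d=np.array([tx,ty,tz])-p; dy=(ty_deg-yaw+180)%360-180
    if n is None: n=int(max(np.ceil(np.linalg.norm(d)/45),np.ceil(abs(dy)/8.2),1))
    rows=[]; yw=yaw; q=p.copy(); tgt=np.array([tx,ty,tz])
    for k in range(n):
        tw=round(-dy/n,1); s=(p+d*(k+1)/n-q)
        a=np.radians(yw); X=np.array([np.cos(a),np.sin(a),0]); Y=np.array([np.sin(a),-np.cos(a),0])
        l=[int(round(s@X)),int(round(s@Y)),int(round(-s[2]))]
        q=q+l[0]*X+l[1]*Y-np.array([0,0,l[2]]); yw-=tw; rows.append([g,l,tw])
    print(f"t={o['time']:.1f} pos {np.round(p,1)} yaw {yaw:.1f} tilt {np.round(M[:,2],3)} w {o['width']:.3f}"); 
    for i in range(0,n,8): print(str(rows[i:i+8]).replace(" ",""))
    return np.r_[q,yw]
if __name__=="__main__":
    a=[float(v) for v in sys.argv[1:]]; plan(int(a[0]),*a[1:5],n=int(a[5]) if len(a)>5 else None)
E
python3 plan.py 0 640 170 170 93.3 16
```

```text
t=0.1 pos [162.3 525.1 218.6] yaw 162.8 tilt [-0.001 -0.002 -1.   ] w 0.094
[[0,[-35,-12,3],np.float64(4.3)],[0,[-36,-10,3],np.float64(4.3)],[0,[-37,-7,3],np.float64(4.3)],[0,[-37,-4,3],np.float64(4.3)],[0,[-37,-2,3],np.float64(4.3)],[0,[-37,1,3],np.float64(4.3)],[0,[-37,5,3],np.float64(4.3)],[0,[-36,6,3],np.float64(4.3)]]
[[0,[-36,10,3],np.float64(4.3)],[0,[-35,12,3],np.float64(4.3)],[0,[-35,15,3],np.float64(4.3)],[0,[-32,18,3],np.float64(4.3)],[0,[-32,19,3],np.float64(4.3)],[0,[-30,23,4],np.float64(4.3)],[0,[-28,24,3],np.float64(4.3)],[0,[-26,26,3],np.float64(4.3)]]
```

Request:
carry_out:
  increments:
    - [0,[-35,-12,3],4.3]
    - [0,[-36,-10,3],4.3]
    - [0,[-37,-7,3],4.3]
    - [0,[-37,-4,3],4.3]
    - [0,[-37,-2,3],4.3]
    - [0,[-37,1,3],4.3]
    - [0,[-37,5,3],4.3]
    - [0,[-36,6,3],4.3]

```text
time: 0.95
tool_pos: [0.4017, 0.3468, 0.195]
ee_rot: [-3.141, -0.0, 2.238]
wrist_force: [0.2, 0.8, 1.0]
width: 0.0938
finger_force: 0.0
```

Request:
carry_out:
  increments:
    - [0,[-36,10,3],4.3]
    - [0,[-35,12,3],4.3]
    - [0,[-35,15,3],4.3]
    - [0,[-32,18,3],4.3]
    - [0,[-32,19,3],4.3]
    - [0,[-30,23,4],4.3]
    - [0,[-28,24,3],4.3]
    - [0,[-26,26,3],4.3]

```text
time: 1.75
tool_pos: [0.6408, 0.1696, 0.1696]
ee_rot: [-3.14, -0.0, 1.638]
wrist_force: [-0.3, 0.3, 0.5]
width: 0.094
finger_force: 0.0
```

```bash
sed -i 's/tw=round(-dy\/n,1)/tw=round(float(-dy\/n),1)/' plan.py; python3 - <<'E'
from h import *
import pickle
c=robot.get_calibration("wrist"); im=robot.snapshot("wrist"); cv2.imwrite("pics/w1.png",im); pickle.dump(c,open("w1.pkl","wb"))
o=robot.get_obs(); print(o["time"],np.round(o["tool_pos"],4),np.round(o["ee_rot"],3))
for p in [[.640,.172,.057],[.458,.0546,.0655],[.465,.094,.05]]: print(np.round(proj(c,p)))
E
```

```text
1.8 [0.6446 0.1649 0.1679] [3.141 0.004 1.63 ]
[319. 199.]
[150. 291.]
[161. 253.]
```

View pics/w1.png

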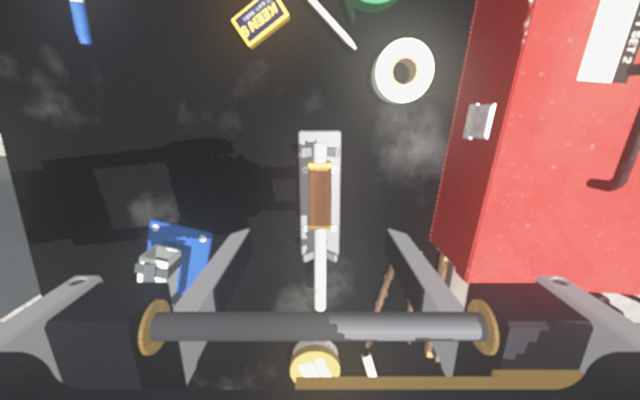

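The wrist view shows the rod: handle centre about (320,195), bar down to its tip at (320,308). The tube with its entry mouth towards the camera is at about (150,262), and the red toolbox edge is near (435,235).

```bash
python3 - <<'E'
from h import *
import pickle
c=pickle.load(open("w1.pkl","rb")); im=cv2.imread("pics/w1.png"); hsv=cv2.cvtColor(im,cv2.COLOR_BGR2HSV)
m=np.zeros(im.shape[:2],np.uint8); m[150:240,295:345]=cv2.inRange(hsv,(5,90,40),(28,255,255))[150:240,295:345]
cs=max(cv2.findContours(m,0,2)[0],key=cv2.contourArea)
P=np.array([onz(c,u,v,.057)[:2] for u,v in cs[:,0].astype(float)])*1000
print("handle",cv2.boundingRect(cs),cv2.minAreaRect(P.astype(np.float32)))
g=hsv[:,:,2]; 
for v in (240,270,300):
    r=np.where(g[v,300:342]>130)[0]+300; print(v,r.min(),r.max(),np.round(onz(c,(r.min()+r.max()+1)/2,v,.05)*1000))
print("tip",np.round(onz(c,320,309,.045)*1000))
t=robot.get_calibration("top")
print("box corner top-cam z0",onz(t,277,95,0),"wrist edge z0/.1",onz(c,433,238,0),onz(c,433,238,.1),onz(c,470,288,0))
b=cv2.resize(im[215:305,120:220],None,fx=6,fy=6,interpolation=2); cv2.imwrite("pics/w1c.png",b)
E
```

```text
handle (308, 161, 23, 68) ((640.4403686523438, 175.91622924804688), (22.23747444152832, 72.46114349365234), 4.526965618133545)
240 302 339 [646. 123.  50.]
270 314 326 [648.  85.  50.]
300 314 326 [651.  44.  50.]
tip [651.  27.  45.]
box corner top-cam z0 [0.79389837 0.1155995  0.        ] wrist edge z0/.1 [0.79474147 0.11233889 0.        ] [0.74680625 0.15449875 0.1       ] [0.86014143 0.04083409 0.        ]
```

View pics/w1c.png

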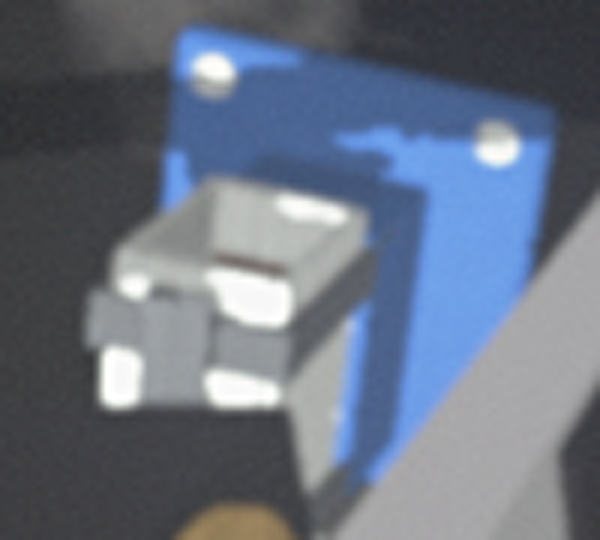

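```bash
python3 - <<'E'
from h import *
from plan import plan
import pickle
c=pickle.load(open("w1.pkl","rb"))
P={}
for n,(u,v),z in [("TL",(112,255),.0655),("TR",(295,318),.0655),("BL",(205,180),.0345),("BR",(372,212),.0345)]:
    P[n]=onz(c,120+u/6-.4,215+v/6-.4,z)*1000; print(n,np.round(P[n]))
s=plan(0,640.5,173.5,100,94.2,3); s=plan(0,640.5,173.5,40,94.2,3,s)
E
```

```text
TL [449.  96.  66.]
TR [481.  86.  66.]
BL [449.  96.  34.]
BR [481.  91.  35.]
t=1.8 pos [644.6 164.9 167.9] yaw 93.4 tilt [ 0.001 -0.004 -1.   ] w 0.094
[[0,[3,-1,23],-0.3],[0,[3,-1,22],-0.3],[0,[3,-2,23],-0.3]]
t=1.8 pos [640.  173.6  99.9] yaw 94.3 tilt [ 0.001 -0.004 -1.   ] w 0.094
[[0,[0,0,20],0.0],[0,[0,0,20],0.0],[0,[0,0,20],0.0]]
```

Request:
carry_out:
  increments:
    - [0,[1,0,23],-0.3]
    - [0,[1,0,23],-0.3]
    - [0,[1,0,22],-0.3]
    - [0,[0,0,0],0]
    - [0,[0,0,0],0]

```text
time: 2.3
tool_pos: [0.6393, 0.1737, 0.102]
ee_rot: [-3.14, 0.0, 1.657]
wrist_force: [-0.5, 0.6, 1.1]
width: 0.0939
finger_force: 0.0
```

```bash
python3 plan.py 0 640.5 173.5 40 94.2 3
```

```text
t=2.3 pos [639.3 173.7 102. ] yaw 94.9 tilt [-0.001 -0.    -1.   ] w 0.094
[[0,[0,0,21],0.2],[0,[0,1,20],0.2],[0,[0,0,21],0.2]]
```

Request:
carry_out:
  increments:
    - [0,[0,1,21],0.2]
    - [0,[0,0,20],0.2]
    - [0,[0,0,21],0.2]
    - [0,[0,0,0],0]
    - [255,[0,0,0],0]
    - [255,[0,0,0],0]
    - [255,[0,0,0],0]
    - [255,[0,0,0],0]

```text
time: 3.1
tool_pos: [0.6415, 0.1739, 0.042]
ee_rot: [3.139, -0.0, 1.646]
wrist_force: [-0.5, -0.4, -0.5]
width: 0.0655
finger_force: 0.0
```

Request:
carry_out:
  increments:
    - [255,[0,0,0],0]
    - [255,[0,0,0],0]
    - [255,[0,0,0],0]
    - [255,[0,0,0],0]

```text
time: 3.5
tool_pos: [0.6407, 0.1738, 0.0405]
ee_rot: [-3.142, -0.0, 1.646]
wrist_force: [-0.1, -0.1, 0.6]
width: 0.0339
finger_force: 0.0
```

Request:
carry_out:
  increments:
    - [255,[0,0,0],0]
    - [255,[0,0,0],0]
    - [255,[0,0,0],0]

```text
time: 3.8
tool_pos: [0.6415, 0.1739, 0.0407]
ee_rot: [3.14, -0.0, 1.646]
wrist_force: [2.5, 0.3, -0.7]
width: 0.0238
finger_force: 30.0
```

```bash
python3 plan.py 255 640.5 173.5 130 94.2 3
```

```text
t=3.8 pos [641.5 173.9  40.7] yaw 94.3 tilt [ 0.002  0.    -1.   ] w 0.024
[[255,[0,0,-30],0.0],[255,[0,-1,-30],0.0],[255,[0,0,-29],0.0]]
```

Request:
carry_out:
  increments:
    - [255,[0,0,-20],0]
    - [255,[0,0,-30],0]
    - [255,[0,0,-25],0]
    - [255,[0,0,0],0]

```text
time: 4.2
tool_pos: [0.6428, 0.1743, 0.1202]
ee_rot: [3.134, -0.001, 1.646]
wrist_force: [0.3, 0.1, 0.0]
width: 0.0241
finger_force: 30.0
```

```bash
python3 plan.py 255 498 265 80 79.2 6
```

```text
t=4.2 pos [642.8 174.3 120.2] yaw 94.3 tilt [ 0.007  0.002 -1.   ] w 0.024
[[255,[17,-23,7],2.5],[255,[16,-24,6],2.5],[255,[15,-24,7],2.5],[255,[13,-25,7],2.5],[255,[13,-25,6],2.5],[255,[12,-26,7],2.5]]
```

Request:
carry_out:
  increments:
    - [255,[17,-23,7],2.5]
    - [255,[16,-24,6],2.5]
    - [255,[15,-24,7],2.5]
    - [255,[13,-25,7],2.5]
    - [255,[13,-25,6],2.5]
    - [255,[12,-26,7],2.5]
    - [255,[0,0,0],0]
    - [255,[0,0,0],0]

```text
time: 5.0
tool_pos: [0.495, 0.2647, 0.0738]
ee_rot: [-3.139, 0.002, 1.386]
wrist_force: [0.8, 0.3, -0.8]
width: 0.024
finger_force: 30.0
```

```bash
python3 plan.py 255 498 265 45 79.2 2; python3 - <<'E'
from h import *
import pickle
c=robot.get_calibration("wrist"); im=robot.snapshot("wrist"); pickle.dump(c,open("w2.pkl","wb")); cv2.imwrite("pics/w2.png",im)
s=robot.snapshot("side"); cv2.imwrite("pics/s2.png",s)
a=cv2.resize(im[140:400,180:480],None,fx=2,fy=2); b=cv2.resize(s[160:260,270:350],None,fx=2.5,fy=5.2)
cv2.imwrite("pics/v2.png",np.hstack([a,b[:520]]))
E
```

```text
t=5.0 pos [495.  264.7  73.8] yaw 79.4 tilt [-0.002 -0.001 -1.   ] w 0.024
[[255,[0,1,14],0.1],[255,[1,2,15],0.1]]
```

View pics/v2.png

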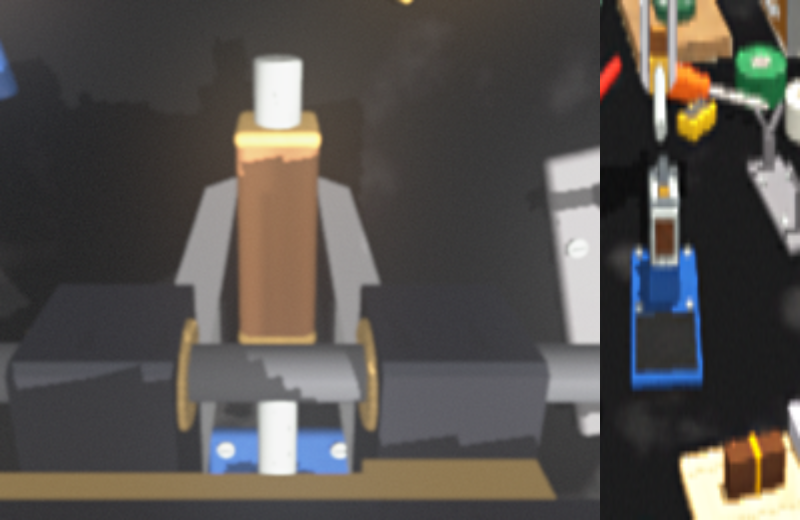

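The composite shows the rod in hand (handle at (278,240), bar straight down), with the blue plate's entry edge visible beneath it at crop x 213–350, row ~430. The side view shows the tube axis in line with the raised rod.

```bash
python3 - <<'E'
from h import *
import pickle
c=pickle.load(open("w2.pkl","rb")); im=cv2.imread("pics/w2.png"); hsv=cv2.cvtColor(im,cv2.COLOR_BGR2HSV)
m=cv2.inRange(hsv,(100,120,50),(125,255,255)); m[:,:270]=0;m[:,370:]=0;m[:340]=0
for v in range(352,376,3):
    r=np.where(m[v])[0]
    if len(r):
        a,b=onz(c,r.min(),v,.008)*1000,onz(c,r.max()+1,v,.008)*1000; print(v,r.min(),r.max(),np.round(a[:2],1),np.round(b[:2],1))
y,x=np.where(m>0); print("top rows",[(u,int(y[x==u].min())) for u in (290,300,325+5,345,350) if (x==u).any()])
for u in(290,350): print(np.round(onz(c,u,int(y[x==u].min()),.008)[:2]*1000,1))
# rod bar centre
g=hsv[:,:,2]
for v in(345,360,370):
    r=np.where((hsv[v,300:336,1]<60)&(g[v,300:336]>120))[0]+300; print("bar",v,r.min(),r.max(),np.round(onz(c,(r.min()+r.max()+1)/2,v,.081)*1000,1))
r=np.where((hsv[180,300:336,2]>130))[0]+300; print("tail",r.min(),r.max(),np.round(onz(c,(r.min()+r.max()+1)/2,180,.081)*1000,1))
s=cv2.imread("pics/s2.png");t=robot.get_calibration("side")
for p in [[.4507,.0153,.008],[.4507,.0153,.05],[.458,.0546,.0655],[.4507,.0153,.05]]: print(np.round(proj(t,p),1))
E
```

```text
355 288 330 [434.4 119.2] [478.7 111. ]
358 286 350 [431.5 115.7] [498.6 103.3]
361 286 345 [430.7 111.8] [492.9 100.3]
364 286 343 [429.8 107.9] [490.1  96.8]
367 285 344 [427.9 104.1] [490.6  92.6]
370 285 352 [427.  100.1] [498.3  87. ]
373 285 352 [426.1  96.1] [497.7  82.9]
top rows [(290, 355), (300, 356), (330, 355), (345, 356), (350, 357)]
[436.5 118.8]
[497.8 104.8]
bar 345 308 328 [481.4 196.2  81. ]
bar 360 309 327 [478.9 183.1  81. ]
bar 370 309 327 [477.2 174.1  81. ]
tail 307 330 [503.5 313.   81. ]
[295.1 219. ]
[295.  205.7]
[294.6 196.1]
[295.  205.7]
```

Request:
carry_out:
  increments:
    - [255,[0,2,10],0.1]
    - [255,[0,1,10],0]
    - [255,[0,0,8],0]
    - [255,[0,0,0],0]
    - [255,[0,0,0],0]

```text
time: 5.6
tool_pos: [0.4991, 0.2641, 0.0468]
ee_rot: [-3.141, 0.001, 1.382]
wrist_force: [-0.7, 0.7, -0.6]
width: 0.024
finger_force: 30.0
```

```bash
python3 plan.py 255 498.5 265 45 79.2 1; python3 - <<'E'
from h import *
s=robot.snapshot("side"); cv2.imwrite("pics/s3.png",s);c=robot.get_calibration("wrist"); im=robot.snapshot("wrist")
cv2.imwrite("pics/w3.png",im)
for p in [[.4655,.0933,.0655],[.4655,.0933,.05],[.471,.122,.057],[.471,.122,.045]]: print(np.round(proj(robot.get_calibration("side"),p),1))
a=cv2.resize(s[150:230,270:330],None,fx=6,fy=6,interpolation=2); b=cv2.resize(im[300:400,270:370],None,fx=4,fy=4.8)
cv2.imwrite("pics/v3.png",np.hstack([a,b]))
E
```

```text
t=5.6 pos [499.1 264.1  46.8] yaw 79.2 tilt [-0.001 -0.    -1.   ] w 0.024
[[255,[1,-1,2],0.0]]
[294.3 191.7]
[294.4 196.5]
[294.2 191.2]
[294.2 194.8]
```

View pics/v3.png

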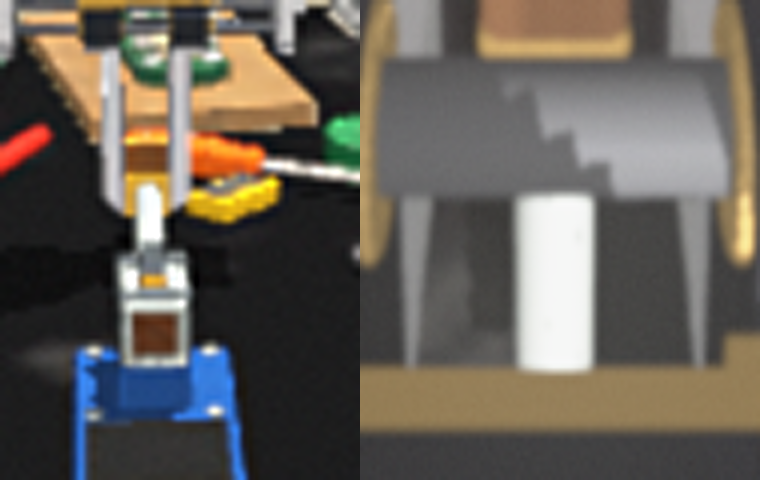

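The left half shows the exit mouth with the brown block inside at crop (155,335), the rod above and behind it in line. I'll insert slowly and watch the force.

Request:
carry_out:
  increments:
    - [255,[-10,0,2],0]
    - [255,[-12,0,0],0]
    - [255,[-10,0,0],0]
    - [255,[-8,0,0],0]
    - [255,[0,0,0],0]

```text
time: 6.2
tool_pos: [0.4917, 0.2237, 0.0457]
ee_rot: [3.141, 0.0, 1.381]
wrist_force: [0.4, -0.0, -1.2]
width: 0.0237
finger_force: 30.0
```

Request:
carry_out:
  increments:
    - [255,[-8,0,0],0]
    - [255,[-10,0,0],0]
    - [255,[-10,0,0],0]
    - [255,[-10,0,0],0]
    - [255,[-10,0,0],0]
    - [255,[0,0,0],0]

```text
time: 6.8
tool_pos: [0.4824, 0.1765, 0.0453]
ee_rot: [-3.141, 0.001, 1.381]
wrist_force: [-0.5, -0.0, -0.9]
width: 0.0237
finger_force: 30.0
```

Request:
carry_out:
  increments:
    - [255,[-8,0,0],0]
    - [255,[-10,0,0],0]
    - [255,[-10,0,0],0]
    - [255,[-4,0,0],0]
    - [255,[0,0,0],0]
    - [255,[0,0,0],0]
    - [255,[0,0,0],0]

```text
time: 7.5
tool_pos: [0.4769, 0.1467, 0.0455]
ee_rot: [3.142, -0.0, 1.383]
wrist_force: [-0.8, 0.9, -1.6]
width: 0.0239
finger_force: 30.0
```

```bash
python3 - <<'E'
from h import *
s=robot.snapshot("side"); t=robot.snapshot("top"); cv2.imwrite("pics/s4.png",s); cv2.imwrite("pics/t4.png",t)
a=cv2.resize(s[150:240,260:340],None,fx=5,fy=5,interpolation=2); b=cv2.resize(t[185:255,270:360],None,fx=4.44,fy=6.43,interpolation=2)
cv2.imwrite("pics/v4.png",np.hstack([a,b[:450]]))
E
python3 plan.py 255 482 176 45 79.2 1
```

```text
t=7.6 pos [476.9 146.7  45.5] yaw 79.2 tilt [ 0.  0. -1.] w 0.024
[[255,[30,0,0],0.0]]
```

View pics/v4.png

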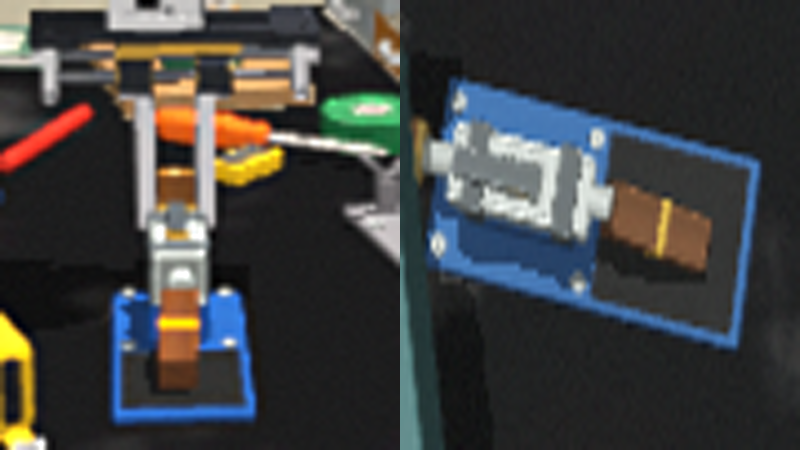

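The freed block lies past the exit on the mat (right crop, (660,228)), with the rod tip just beyond the exit. I'll retract and carry the rod back.

Request:
carry_out:
  increments:
    - [255,[15,0,0],0]
    - [255,[25,0,0],0]
    - [255,[30,0,0],0]
    - [255,[30,0,0],0]
    - [255,[25,0,0],0]
    - [255,[0,0,-20],0]
    - [255,[0,0,-35],0]
    - [255,[0,0,-20],0]

```text
time: 8.4
tool_pos: [0.5009, 0.2713, 0.1227]
ee_rot: [3.139, -0.002, 1.384]
wrist_force: [0.8, -0.0, -0.7]
width: 0.0237
finger_force: 30.0
```

```bash
python3 plan.py 255 641.5 174 120 94.3 6
```

```text
t=8.4 pos [500.9 271.3 122.7] yaw 79.3 tilt [ 0.002  0.002 -1.   ] w 0.024
[[255,[-12,26,0],-2.5],[255,[-12,26,1],-2.5],[255,[-14,24,0],-2.5],[255,[-15,25,1],-2.5],[255,[-16,23,0],-2.5],[255,[-17,23,1],-2.5]]
```

Request:
carry_out:
  increments:
    - [255,[-12,26,0],-2.5]
    - [255,[-12,26,1],-2.5]
    - [255,[-14,24,0],-2.5]
    - [255,[-15,25,1],-2.5]
    - [255,[-16,23,0],-2.5]
    - [255,[-17,23,1],-2.5]
    - [255,[0,0,0],0]
    - [255,[0,0,0],0]

```text
time: 9.2
tool_pos: [0.6404, 0.1724, 0.1167]
ee_rot: [-3.14, -0.001, 1.644]
wrist_force: [-0.6, 0.1, -1.3]
width: 0.0237
finger_force: 30.0
```

```bash
python3 plan.py 255 641.5 174 42 94.3 4
```

```text
t=9.2 pos [640.4 172.4 116.7] yaw 94.2 tilt [-0.001  0.001 -1.   ] w 0.024
[[255,[0,0,19],-0.0],[255,[1,1,18],-0.0],[255,[0,0,19],-0.0],[255,[1,0,19],-0.0]]
```

Request:
carry_out:
  increments:
    - [255,[1,1,20],0]
    - [255,[1,0,20],0]
    - [255,[0,0,20],0]
    - [255,[0,0,10],0]
    - [255,[0,0,5],0]
    - [255,[0,0,0],0]
    - [255,[0,0,0],0]

```text
time: 9.9
tool_pos: [0.6417, 0.1741, 0.0436]
ee_rot: [3.14, -0.0, 1.645]
wrist_force: [-0.0, -0.1, -1.1]
width: 0.0237
finger_force: 30.0
```

Request:
carry_out:
  increments:
    - [255,[0,0,2],0]
    - [255,[0,0,1],0]
    - [255,[0,0,0],0]

```text
time: 10.2
tool_pos: [0.6419, 0.1737, 0.0404]
ee_rot: [3.14, -0.0, 1.644]
wrist_force: [0.5, 0.1, 0.9]
width: 0.0239
finger_force: 30.0
```

Request:
carry_out:
  increments:
    - [120,[0,0,0],0]
    - [120,[0,0,0],0]
    - [120,[0,0,0],0]
    - [120,[0,0,0],0]
    - [100,[0,0,0],0]
    - [100,[0,0,0],0]

```text
time: 10.8
tool_pos: [0.6412, 0.1737, 0.0394]
ee_rot: [-3.141, -0.0, 1.644]
wrist_force: [-0.2, 0.3, -0.1]
width: 0.0566
finger_force: 0.0
```

```bash
python3 - <<'E'
from h import *
t=robot.snapshot("top"); cv2.imwrite("pics/t5.png",t); c=robot.get_calibration("top")
h=cv2.cvtColor(t,cv2.COLOR_BGR2HSV)
# freed block on mat
m=np.zeros(t.shape[:2],np.uint8); k=cv2.inRange(h,np.array((0,50,30)),np.array((30,255,255)))
m[195:245,312:352]=k[195:245,312:352]
cs=max(cv2.findContours(m,0,2)[0],key=cv2.contourArea)
P=np.array([onz(c,u,v,.030)[:2] for u,v in cs[:,0].astype(float)])*1000
print("freed",cv2.boundingRect(cs),cv2.minAreaRect(P.astype(np.float32)))
w=robot.snapshot("wrist"); cw=robot.get_calibration("wrist"); cv2.imwrite("pics/w5.png",w)
hw=cv2.cvtColor(w,cv2.COLOR_BGR2HSV); m=cv2.inRange(hw,(5,90,40),(28,255,255)); m[:, :295]=0; m[:,345:]=0; m[:60]=0; m[300:]=0
cs=max(cv2.findContours(m,0,2)[0],key=cv2.contourArea); P=np.array([onz(cw,u,v,.057)[:2] for u,v in cs[:,0].astype(float)])*1000
print("handle",cv2.minAreaRect(P.astype(np.float32)))
E
```

```text
freed (313, 213, 25, 14) ((443.08453369140625, -15.634162902832031), (60.05975341796875, 25.070838928222656), 75.8236083984375)
handle ((640.5723876953125, 178.8687286376953), (23.079030990600586, 58.3402099609375), 4.226565837860107)
```

Request:
carry_out:
  increments:
    - [60,[0,0,-20],0]
    - [0,[0,0,-35],0]
    - [0,[0,0,-40],0]
    - [0,[0,0,-5],0]

```text
time: 11.3
tool_pos: [0.6444, 0.1743, 0.1468]
ee_rot: [3.13, -0.001, 1.645]
wrist_force: [0.6, -0.1, 1.2]
width: 0.0859
finger_force: 0.0
```

```bash
python3 plan.py 0 443 -16 140 75.8 7
```

```text
t=11.3 pos [644.4 174.3 146.8] yaw 94.2 tilt [ 0.012  0.002 -1.   ] w 0.086
[[0,[-25,-31,1],2.6],[0,[-26,-29,1],2.6],[0,[-28,-29,1],2.6],[0,[-29,-27,1],2.6],[0,[-30,-25,1],2.6],[0,[-31,-25,1],2.6],[0,[-33,-22,1],2.6]]
```

Request:
carry_out:
  increments:
    - [0,[-25,-30,0],2.6]
    - [0,[-26,-29,0],2.6]
    - [0,[-28,-29,0],2.6]
    - [0,[-29,-27,0],2.6]
    - [0,[-30,-25,0],2.6]
    - [0,[-31,-25,0],2.6]
    - [0,[-33,-22,0],2.6]
    - [0,[0,0,0],0]

```text
time: 12.1
tool_pos: [0.4381, -0.0191, 0.1386]
ee_rot: [-3.14, 0.001, 1.322]
wrist_force: [-0.2, 0.4, -0.3]
width: 0.0938
finger_force: 0.0
```

Request:
carry_out:
  increments:
    - [0,[0,0,0],0]
    - [0,[0,0,0],0]

```text
time: 12.3
tool_pos: [0.4417, -0.0165, 0.1393]
ee_rot: [3.141, -0.001, 1.328]
wrist_force: [-0.0, -0.2, 0.3]
width: 0.094
finger_force: 0.0
```

```bash
python3 - <<'E'
from h import *
c=robot.get_calibration("wrist"); w=robot.snapshot("wrist"); cv2.imwrite("pics/w6.png",w)
h=cv2.cvtColor(w,cv2.COLOR_BGR2HSV); k=cv2.inRange(h,(0,60,25),(22,255,200)); k[:120]=0;k[330:]=0;k[:,:230]=0;k[:,410:]=0
print([ (cv2.boundingRect(q)) for q in cv2.findContours(k,0,2)[0] if cv2.contourArea(q)>60])
k=cv2.morphologyEx(k,cv2.MORPH_CLOSE,np.ones((9,9)))
for q in cv2.findContours(k,0,2)[0]:
    if cv2.contourArea(q)>300:
        P=np.array([onz(c,u,v,.030)[:2] for u,v in q[:,0].astype(float)])*1000; print(cv2.boundingRect(q),cv2.minAreaRect(P.astype(np.float32)))
E
python3 plan.py 0 443 -16 60 75.8 2
```

```text
[(366, 301, 44, 12), (236, 251, 27, 35), (230, 218, 12, 17), (309, 178, 24, 50)]
(309, 178, 24, 50) ((442.700439453125, -17.96831512451172), (52.82814025878906, 23.866016387939453), 77.90130615234375)
t=12.3 pos [441.8 -16.4 139.3] yaw 76.1 tilt [ 0.  0. -1.] w 0.094
[[0,[0,1,40],0.1],[0,[1,0,39],0.1]]
```

View pics/w6.png

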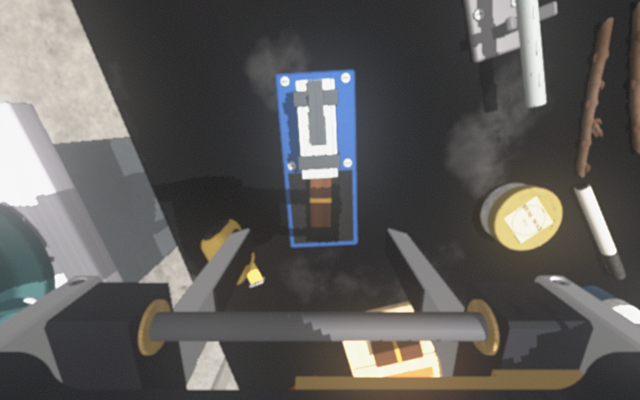

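The block on the mat is at (320,203), with its band at row 200, and the tube exit is above it. It matches the top-view estimate, so I'll descend and grip.

Request:
carry_out:
  increments:
    - [90,[0,1,30],-0.6]
    - [90,[1,0,35],0]
    - [90,[0,0,30],0]
    - [90,[0,0,13],0]
    - [90,[0,0,5],0]
    - [90,[0,0,0],0]
    - [255,[0,0,0],0]
    - [255,[0,0,0],0]

```text
time: 13.15
tool_pos: [0.4437, -0.0164, 0.0281]
ee_rot: [3.138, -0.0, 1.337]
wrist_force: [-0.5, -0.4, 0.2]
width: 0.0482
finger_force: 0.0
```

Request:
carry_out:
  increments:
    - [255,[0,0,0],0]
    - [255,[0,0,0],0]
    - [255,[0,0,0],0]
    - [255,[0,0,0],0]
    - [255,[0,0,0],0]
    - [255,[0,0,0],0]

```text
time: 13.75
tool_pos: [0.4426, -0.0163, 0.0268]
ee_rot: [3.141, -0.0, 1.337]
wrist_force: [0.1, 0.5, 1.7]
width: 0.0216
finger_force: 30.0
```

Request:
carry_out:
  increments:
    - [255,[-4,0,-5],0]
    - [255,[-8,0,-20],0]
    - [255,[-10,0,-35],0]
    - [255,[-10,0,-30],0]
    - [255,[0,0,0],0]

```text
time: 14.25
tool_pos: [0.4376, -0.0491, 0.1212]
ee_rot: [3.132, 0.0, 1.336]
wrist_force: [-0.3, -0.1, 0.1]
width: 0.022
finger_force: 30.0
```

```bash
python3 plan.py 255 497 -292.5 115 1.6 12
```

```text
t=14.2 pos [437.6 -49.1 121.2] yaw 76.5 tilt [ 0.009 -0.003 -1.   ] w 0.022
[[255,[-19,10,1],6.2],[255,[-17,11,0],6.2],[255,[-16,13,1],6.2],[255,[-15,15,0],6.2],[255,[-13,17,1],6.2],[255,[-11,17,0],6.2],[255,[-9,19,1],6.2],[255,[-6,20,0],6.2]]
[[255,[-5,20,1],6.2],[255,[-3,21,0],6.2],[255,[0,21,1],6.2],[255,[2,21,0],6.2]]
```

Request:
carry_out:
  increments:
    - [255,[-19,10,1],6.2]
    - [255,[-17,11,0],6.2]
    - [255,[-16,13,1],6.2]
    - [255,[-15,15,0],6.2]
    - [255,[-13,17,1],6.2]
    - [255,[-11,17,0],6.2]
    - [255,[-9,19,1],6.2]
    - [255,[-6,20,0],6.2]

```text
time: 15.05
tool_pos: [0.4744, -0.2097, 0.1104]
ee_rot: [-3.139, 0.002, 0.467]
wrist_force: [0.2, 0.6, -0.9]
width: 0.0214
finger_force: 30.0
```

Request:
carry_out:
  increments:
    - [255,[-5,20,1],6.2]
    - [255,[-3,21,0],6.2]
    - [255,[0,21,1],6.2]
    - [255,[2,21,0],6.2]
    - [255,[0,0,0],0]
    - [255,[0,0,0],0]
    - [255,[0,0,0],0]

```text
time: 15.75
tool_pos: [0.4944, -0.2899, 0.1096]
ee_rot: [-3.14, 0.001, 0.041]
wrist_force: [-0.6, 0.1, -0.5]
width: 0.0218
finger_force: 30.0
```

```bash
python3 plan.py 255 497 -292.5 30 1.6 3; python3 - <<'E'
from h import *
import pickle
c=robot.get_calibration("wrist"); w=robot.snapshot("wrist"); cv2.imwrite("pics/w7.png",w); pickle.dump(c,open("w7.pkl","wb"))
for p in [[.492,-.2915,.01],[.545,-.292,.01],[.545,-.232,.01],[.545,-.352,.01],[.4727,-.2314,.032],[.48,-.3486,.032]]: print(np.round(proj(c,p)))
E
```

```text
t=15.8 pos [ 494.4 -289.9  109.6] yaw 2.3 tilt [-0.001  0.002 -1.   ] w 0.022
[[255,[1,1,27],0.2],[255,[1,1,26],0.2],[255,[0,1,27],0.2]]
[320. 206.]
[323. 153.]
[260. 150.]
[386. 156.]
[256. 230.]
[381. 228.]
```

View pics/w7.png

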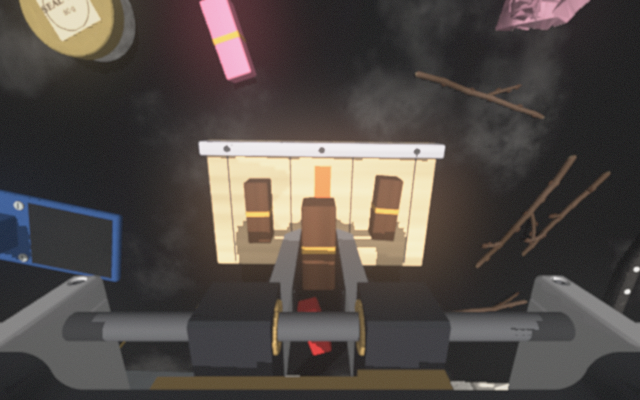

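The wrist view over the board shows the held block at (319,245) and the orange stripe at (322,180). Block A's band is at (258,214), block B's at (386,211), and the fence foot is at row ~157.

```bash
python3 - <<'E'
from h import *
import pickle
c=pickle.load(open("w7.pkl","rb")); w=cv2.imread("pics/w7.png"); h=cv2.cvtColor(w,cv2.COLOR_BGR2HSV)
def rect(n,lo,hi,box,z):
    x0,y0,x1,y1=box; m=np.zeros(w.shape[:2],np.uint8); m[y0:y1,x0:x1]=cv2.inRange(h,np.array(lo),np.array(hi))[y0:y1,x0:x1]
    q=cv2.findContours(m,0,2)[0]; q=max(q,key=cv2.contourArea)
    P=np.array([onz(c,u,v,z)[:2] for u,v in q[:,0].astype(float)])*1000
    r=cv2.minAreaRect(P.astype(np.float32)); print(n,cv2.boundingRect(q),np.round(r[0],1),np.round(r[1],1),round(r[2],1))
rect("orange",(8,130,120),(19,255,255),(305,160,340,198),.01)
rect("bandA",(18,140,110),(34,255,255),(240,170,278,250),.032)
rect("bandB",(18,140,110),(34,255,255),(365,170,410,250),.032)
rect("A",(0,40,10),(34,255,110),(240,170,278,245),.032)
rect("B",(0,40,10),(34,255,110),(365,170,410,245),.032)
rect("held band",(18,140,110),(34,255,255),(296,235,342,262),.115)
for u,v in [(231,158),(290,158),(352,158),(413,158),(210,157),(437,157)]: print((u,v),np.round(onz(c,u,v,.01)[:2]*1000,1))
print("fence top front L/R z.025",np.round(onz(c,203,154,.025)*1000,1),np.round(onz(c,443,156,.025)*1000,1))
E
```

```text
orange (315, 167, 15, 31) [ 516.5 -292.1] [30.  13.9] 2.3
bandA (247, 212, 23, 4) [ 490.9 -233.7] [20.3  2.9] 83.7
bandB (375, 211, 6, 2) [ 495.6 -344. ] [4.8 0.9] 77.8
A (249, 215, 24, 28) [ 470.7 -238.5] [17.8 33.9] 40.6
B (369, 210, 25, 30) [ 478.6 -345.3] [35.5 17.2] 45.0
held band (302, 247, 34, 6) [ 496.8 -289.4] [ 3.5 20.9] 2.3
(231, 158) [ 536.6 -204.2]
(290, 158) [ 538.9 -260.5]
(352, 158) [ 541.3 -319.6]
(413, 158) [ 543.7 -377.7]
(210, 157) [ 536.8 -184.3]
(437, 157) [ 545.6 -400.4]
fence top front L/R z.025 [ 541.5 -184.    25. ] [ 548.5 -399.2   25. ]
```

Request:
carry_out:
  increments:
    - [255,[0,1,25],0]
    - [255,[1,1,25],0]
    - [255,[0,1,20],0]
    - [255,[0,0,7],0]
    - [255,[0,0,2],0]
    - [255,[0,0,0],0]
    - [255,[0,0,0],0]

```text
time: 16.5
tool_pos: [0.4969, -0.2945, 0.033]
ee_rot: [3.14, -0.002, 0.039]
wrist_force: [0.1, 0.2, -0.7]
width: 0.0218
finger_force: 30.0
```

Request:
carry_out:
  increments:
    - [255,[5,0,0],0]
    - [255,[4,0,0],0]
    - [255,[3,0,0],0]
    - [255,[0,0,0],0]

```text
time: 16.9
tool_pos: [0.5087, -0.2936, 0.0317]
ee_rot: [3.141, -0.001, 0.039]
wrist_force: [0.4, -0.0, 0.0]
width: 0.0221
finger_force: 30.0
```

Request:
carry_out:
  increments:
    - [255,[1,-1,2],0]
    - [255,[1,0,0],0]
    - [255,[1,0,0],0]
    - [255,[0,0,0],0]

```text
time: 17.3
tool_pos: [0.511, -0.2925, 0.0294]
ee_rot: [-3.141, -0.0, 0.039]
wrist_force: [0.1, -0.2, -0.6]
width: 0.0216
finger_force: 30.0
```

Request:
carry_out:
  increments:
    - [255,[1,0,0],0]
    - [255,[1,0,0],0]
    - [255,[0,0,0],0]

```text
time: 17.6
tool_pos: [0.513, -0.2924, 0.0295]
ee_rot: [-3.142, 0.0, 0.039]
wrist_force: [-0.2, -0.2, -1.2]
width: 0.0221
finger_force: 30.0
```

Request:
carry_out:
  increments:
    - [255,[1,0,0],0]
    - [255,[1,0,0],0]
    - [255,[0,0,0],0]

```text
time: 17.9
tool_pos: [0.5132, -0.2924, 0.0295]
ee_rot: [-3.141, 0.004, 0.039]
wrist_force: [-6.9, -0.3, 2.6]
width: 0.0218
finger_force: 30.0
```

Request:
carry_out:
  increments:
    - [255,[1,0,0],0]
    - [255,[1,0,0],0]
    - [255,[0,0,0],0]

```text
time: 18.2
tool_pos: [0.5133, -0.2923, 0.0294]
ee_rot: [-3.14, 0.008, 0.038]
wrist_force: [-10.7, 0.6, 6.0]
width: 0.0216
finger_force: 30.0
```

Request:
carry_out:
  increments:
    - [255,[-3,0,0],0]
    - [255,[0,0,0],0]
    - [130,[0,0,0],0]
    - [130,[0,0,0],0]
    - [130,[0,0,0],0]
    - [130,[0,0,0],0]
    - [130,[0,0,0],0]

```text
time: 18.9
tool_pos: [0.5143, -0.2923, 0.0295]
ee_rot: [3.142, -0.0, 0.039]
wrist_force: [0.1, 0.5, -0.2]
width: 0.0458
finger_force: 0.0
```

Request:
carry_out:
  increments:
    - [130,[0,0,-20],0]
    - [130,[0,0,-30],0]
    - [130,[0,0,-30],0]
    - [130,[0,0,0],0]
    - [130,[0,0,0],0]

```text
time: 19.4
tool_pos: [0.5144, -0.2926, 0.1101]
ee_rot: [3.141, -0.002, 0.039]
wrist_force: [0.4, -0.2, 0.1]
width: 0.0462
finger_force: 0.0
```

```bash
python3 - <<'E'
from h import *
import pickle
c=robot.get_calibration("wrist"); w=robot.snapshot("wrist"); cv2.imwrite("pics/w8.png",w); pickle.dump(c,open("w8.pkl","wb"))
t=robot.snapshot("top"); cv2.imwrite("pics/t8.png",t)
o=robot.get_obs(); print(o["time"],np.round(o["tool_pos"],4))
for n,p in dict(A=[.4909,-.2337,.032],B=[.495,-.353,.032],M=[.515,-.2923,.032]).items(): print(n,np.round(proj(c,p)))
cv2.imwrite("pics/v8.png",cv2.resize(w[110:290,190:450],None,fx=3,fy=3,interpolation=2))
E
```

```text
19.5 [ 0.5132 -0.2918  0.1078]
A [256. 232.]
B [381. 232.]
M [318. 210.]
```

View pics/v8.png

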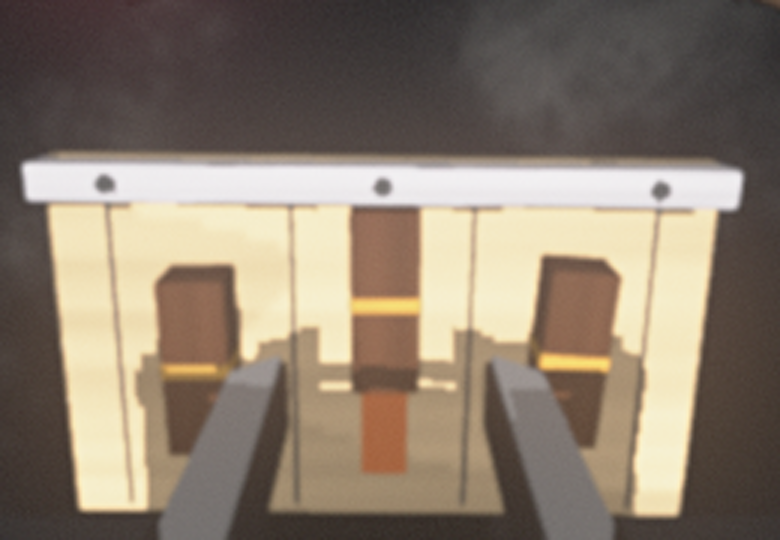

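The middle block sits against the fence, with its band at (385,306) in the crop. A's band is at (199,371) and B's at (573,362), both as computed. Next is block A.

```bash
python3 - <<'E'
from plan import *
import pickle
c=pickle.load(open("w8.pkl","rb"))
for n,u,v in [("A",256.3,233.7),("B",381,230.7),("M",318.3,212)]: print(n,np.round(onz(c,u,v,.032)*1000,1))
s=plan(130,490,-233.7,110,3,3); plan(130,490,-233.7,29.5,3,4,s)
E
```

```text
A [ 489.2 -234.3   32. ]
B [ 496.8 -352.4   32. ]
M [ 513.2 -292.3   32. ]
t=19.5 pos [ 513.2 -291.8  107.8] yaw 2.2 tilt [-0.002  0.002 -1.   ] w 0.046
[[130,[-7,-20,-1],-0.3],[130,[-7,-19,0],-0.3],[130,[-7,-20,-1],-0.3]]
t=19.5 pos [ 489.6 -233.8  109.8] yaw 3.1 tilt [-0.002  0.002 -1.   ] w 0.046
[[130,[0,0,20],0.0],[130,[0,0,20],0.0],[130,[0,0,20],0.0],[130,[0,0,20],0.0]]
```

Request:
carry_out:
  increments:
    - [130,[-7,-20,0],-0.3]
    - [130,[-7,-19,0],-0.3]
    - [130,[-8,-19,0],-0.3]
    - [130,[0,0,20],0]
    - [130,[0,0,25],0]
    - [130,[0,0,22],0]
    - [130,[0,0,11],0]
    - [130,[0,0,0],0]

```text
time: 20.3
tool_pos: [0.4873, -0.2341, 0.0282]
ee_rot: [-3.138, 0.005, 0.054]
wrist_force: [-0.3, 0.8, 1.0]
width: 0.0462
finger_force: 0.0
```

Request:
carry_out:
  increments:
    - [130,[0,0,0],0]
    - [255,[0,0,0],0]
    - [255,[0,0,0],0]
    - [255,[0,0,0],0]
    - [255,[0,0,0],0]
    - [255,[0,0,0],0]
    - [255,[0,0,0],0]
    - [255,[0,0,0],0]

```text
time: 21.1
tool_pos: [0.4899, -0.2356, 0.0323]
ee_rot: [3.141, -0.001, 0.055]
wrist_force: [-0.6, 0.7, 6.2]
width: 0.0218
finger_force: 30.0
```

Request:
carry_out:
  increments:
    - [255,[4,-1,0],0.5]
    - [255,[5,-1,0],0.5]
    - [255,[5,0,0],0]
    - [255,[3,0,0],0]
    - [255,[1,0,0],0]
    - [255,[0,0,0],0]

```text
time: 21.7
tool_pos: [0.5063, -0.2333, 0.0323]
ee_rot: [3.14, 0.003, 0.037]
wrist_force: [-4.7, -0.7, 8.5]
width: 0.0219
finger_force: 30.0
```

Request:
carry_out:
  increments:
    - [255,[1,0,0],0]
    - [255,[1,0,0],0]
    - [255,[1,0,0],0]
    - [255,[0,0,0],0]

```text
time: 22.1
tool_pos: [0.5091, -0.2332, 0.0323]
ee_rot: [3.14, 0.003, 0.037]
wrist_force: [-5.6, -0.3, 8.0]
width: 0.0218
finger_force: 30.0
```

Request:
carry_out:
  increments:
    - [255,[0,0,-2],0]
    - [255,[0,0,0],0]
    - [255,[0,0,0],0]

```text
time: 22.4
tool_pos: [0.51, -0.2323, 0.0327]
ee_rot: [-3.141, 0.001, 0.037]
wrist_force: [-0.5, 0.3, -0.5]
width: 0.0217
finger_force: 30.0
```

Request:
carry_out:
  increments:
    - [255,[1,0,0],0]
    - [255,[1,0,0],0]
    - [255,[1,0,0],0]
    - [255,[0,0,0],0]

```text
time: 22.8
tool_pos: [0.5129, -0.2323, 0.0332]
ee_rot: [-3.141, 0.001, 0.037]
wrist_force: [-1.6, -0.6, -0.4]
width: 0.022
finger_force: 30.0
```

Request:
carry_out:
  increments:
    - [255,[1,0,0],0]
    - [255,[1,0,0],0]
    - [255,[0,0,0],0]

```text
time: 23.1
tool_pos: [0.5131, -0.2322, 0.0332]
ee_rot: [-3.141, 0.005, 0.037]
wrist_force: [-7.7, 0.8, 3.0]
width: 0.0217
finger_force: 30.0
```

Request:
carry_out:
  increments:
    - [255,[1,0,0],0]
    - [255,[1,0,0],0]
    - [255,[0,0,0],0]

```text
time: 23.4
tool_pos: [0.5132, -0.2322, 0.0332]
ee_rot: [-3.14, 0.01, 0.037]
wrist_force: [-11.8, -0.7, 6.2]
width: 0.0218
finger_force: 30.0
```

Request:
carry_out:
  increments:
    - [255,[-3,0,0],0]
    - [255,[0,0,0],0]
    - [130,[0,0,0],0]
    - [130,[0,0,0],0]
    - [130,[0,0,0],0]
    - [130,[0,0,0],0]
    - [130,[0,0,0],0]

```text
time: 24.1
tool_pos: [0.5147, -0.2324, 0.0336]
ee_rot: [3.141, -0.001, 0.037]
wrist_force: [-0.9, -0.8, -0.0]
width: 0.0461
finger_force: 0.0
```

Request:
carry_out:
  increments:
    - [130,[0,0,-20],0]
    - [130,[0,0,-30],0]
    - [130,[0,0,-26],0]
    - [130,[0,0,0],0]
    - [130,[0,0,0],0]

```text
time: 24.6
tool_pos: [0.5146, -0.2325, 0.1097]
ee_rot: [3.141, -0.001, 0.037]
wrist_force: [-0.9, -0.7, -0.0]
width: 0.0462
finger_force: 0.0
```

```bash
python3 - <<'E'
from plan import *
s=plan(130,496,-352.6,110,0,4); plan(130,496,-352.6,32,0,4,s)
E
```

```text
t=24.6 pos [ 514.6 -232.5  109.7] yaw 2.1 tilt [ 0.001 -0.001 -1.   ] w 0.046
[[130,[-6,30,0],0.5],[130,[-5,30,0],0.5],[130,[-6,30,0],0.5],[130,[-5,30,0],0.5]]
t=24.6 pos [ 495.5 -353.   109.7] yaw 0.1 tilt [ 0.001 -0.001 -1.   ] w 0.046
[[130,[0,0,19],0.0],[130,[0,0,20],0.0],[130,[0,0,19],0.0],[130,[0,0,20],0.0]]
```

Request:
carry_out:
  increments:
    - [130,[-6,30,0],0.5]
    - [130,[-5,30,0],0.5]
    - [130,[-6,30,0],0.5]
    - [130,[-5,30,0],0.5]
    - [130,[0,0,0],0]
    - [130,[0,0,0],0]
    - [130,[0,0,20],0]
    - [130,[0,0,25],0]

```text
time: 25.4
tool_pos: [0.4962, -0.3519, 0.0647]
ee_rot: [3.141, -0.002, 0.004]
wrist_force: [0.2, -0.3, -0.2]
width: 0.0461
finger_force: 0.0
```

Request:
carry_out:
  increments:
    - [130,[0,0,22],0]
    - [130,[0,0,9],0]
    - [130,[0,0,0],0]
    - [130,[0,0,0],0]
    - [255,[0,0,0],0]
    - [255,[0,0,0],0]
    - [255,[0,0,0],0]
    - [255,[0,0,0],0]

```text
time: 26.2
tool_pos: [0.4956, -0.3532, 0.0343]
ee_rot: [3.141, -0.001, 0.002]
wrist_force: [-0.0, 0.2, 1.2]
width: 0.0215
finger_force: 29.8
```

Request:
carry_out:
  increments:
    - [255,[0,0,0],0]
    - [255,[0,0,0],0]
    - [255,[0,0,0],0]
    - [255,[0,0,0],0]

```text
time: 26.6
tool_pos: [0.4956, -0.3532, 0.0343]
ee_rot: [3.141, -0.001, 0.002]
wrist_force: [-1.1, 1.4, 5.3]
width: 0.0217
finger_force: 29.8
```

Request:
carry_out:
  increments:
    - [255,[0,0,-2],0]
    - [255,[4,0,0],-1]
    - [255,[4,0,0],-1]
    - [255,[4,0,0],0]
    - [255,[2,0,0],0]
    - [255,[0,0,0],0]
    - [255,[0,0,0],0]

```text
time: 27.3
tool_pos: [0.5092, -0.3525, 0.0353]
ee_rot: [-3.141, 0.0, 0.037]
wrist_force: [-0.0, 0.4, -0.8]
width: 0.0217
finger_force: 29.8
```

Request:
carry_out:
  increments:
    - [255,[1,0,0],0]
    - [255,[1,0,0],0]
    - [255,[1,0,0],0]
    - [255,[0,0,0],0]

```text
time: 27.7
tool_pos: [0.5123, -0.3525, 0.0355]
ee_rot: [-3.142, -0.0, 0.037]
wrist_force: [-0.9, -0.7, -1.0]
width: 0.0217
finger_force: 29.8
```

Request:
carry_out:
  increments:
    - [255,[1,0,0],0]
    - [255,[1,0,0],0]
    - [255,[0,0,0],0]

```text
time: 28.0
tool_pos: [0.5142, -0.3524, 0.0354]
ee_rot: [-3.142, 0.0, 0.037]
wrist_force: [-0.5, 0.3, 0.1]
width: 0.0217
finger_force: 29.8
```

Request:
carry_out:
  increments:
    - [255,[1,0,0],0]
    - [255,[1,0,0],0]
    - [255,[0,0,0],0]

```text
time: 28.3
tool_pos: [0.5143, -0.3525, 0.0354]
ee_rot: [-3.141, 0.004, 0.037]
wrist_force: [-5.5, 0.5, 2.0]
width: 0.0217
finger_force: 29.8
```

Request:
carry_out:
  increments:
    - [255,[1,0,0],0]
    - [255,[1,0,0],0]
    - [255,[0,0,0],0]

```text
time: 28.6
tool_pos: [0.5144, -0.3525, 0.0353]
ee_rot: [-3.141, 0.008, 0.037]
wrist_force: [-10.6, 0.2, 5.4]
width: 0.0218
finger_force: 29.8
```

Contact is made. I'll release, retreat and check all three by measurement.

Request:
carry_out:
  increments:
    - [255,[-3,0,0],0]
    - [255,[0,0,0],0]
    - [130,[0,0,0],0]
    - [130,[0,0,0],0]
    - [130,[0,0,0],0]
    - [130,[0,0,0],0]
    - [130,[0,0,0],0]

```text
time: 29.3
tool_pos: [0.5155, -0.3523, 0.0355]
ee_rot: [3.142, -0.0, 0.037]
wrist_force: [0.6, 0.3, 0.4]
width: 0.0461
finger_force: 0.0
```

Request:
carry_out:
  increments:
    - [130,[0,0,-20],0]
    - [130,[0,0,-30],0]
    - [130,[0,0,-40],0]
    - [130,[-20,-30,0],0]
    - [130,[-20,-30,0],0]
    - [130,[0,0,0],0]
    - [130,[0,0,0],0]

```text
time: 30.0
tool_pos: [0.473, -0.2935, 0.1257]
ee_rot: [3.141, -0.001, 0.038]
wrist_force: [1.0, -0.4, -0.0]
width: 0.0464
finger_force: 0.0
```

```bash
python3 - <<'E'
from h import *
c=robot.get_calibration("wrist"); w=robot.snapshot("wrist"); cv2.imwrite("pics/w9.png",w); h=cv2.cvtColor(w,cv2.COLOR_BGR2HSV)
o=robot.get_obs(); print(o["time"],np.round(o["tool_pos"],4),o["wrist_force"])
for n,y in (("A",-.232),("M",-.2923),("B",-.3525)):
    u,v=proj(c,[.515,y,.032]); 
    m=np.zeros(w.shape[:2],np.uint8); u,v=int(u),int(v); s=np.s_[v-32:v+32,u-22:u+22]; m[s]=cv2.inRange(h,np.array((18,120,90)),np.array((34,255,255)))[s]
    q=[k for k in cv2.findContours(m,0,2)[0] if cv2.boundingRect(k)[3]<14]
    for k in sorted(q,key=cv2.contourArea)[-2:]:
        P=np.array([onz(c,a,b,.032)[:2] for a,b in k[:,0].astype(float)])*1000; r=cv2.minAreaRect(P.astype(np.float32)); print(n,(u,v),cv2.boundingRect(k),np.round(r[0],1),np.round(r[1],1),round(r[2],1))
    d=np.zeros_like(m); d[s]=((h[s][:,:,2]<125)&(h[s][:,:,1]>60))*255
    ys,xs=np.where(d); print("  dark extent",xs.min(),xs.max(),ys.min(),ys.max())
# rod
t=robot.snapshot("top"); ct=robot.get_calibration("top"); cv2.imwrite("pics/t9.png",t)
t0=cv2.imread("pics/top0.png"); df=cv2.absdiff(t,t0).max(2)
for n,b in dict(rod=(225,125,320,165),tin=(335,125,370,160),blades=(175,160,205,190),marker=(145,235,205,255)).items(): print(n,int((df[b[1]:b[3],b[0]:b[2]]>40).sum()))
E
```

```text
30.05 [ 0.4735 -0.2943  0.1258] [ 0.2731794  -0.06525035  0.33506142]
A (254, 160) (244, 162, 23, 5) [ 511.8 -232.2] [ 3.8 20.8] 2.1
  dark extent 252 269 132 191
M (319, 162) (308, 162, 22, 5) [ 514.  -291.8] [ 3.8 19.8] 2.1Traceback (most recent call last):
  File "<stdin>", line 11, in <module>
    return umr_minimum(a, axis, None, out, keepdims, initial, where)
ValueError: zero-size array to reduction operation minimum which has no identity
```

```bash
python3 - <<'E'
from h import *
c=robot.get_calibration("wrist"); w=cv2.imread("pics/w9.png"); h=cv2.cvtColor(w,cv2.COLOR_BGR2HSV)
m=cv2.inRange(h,(18,120,90),(34,255,255)); m[:, :365]=0; m[:,410:]=0; m[:135]=0; m[192:]=0
k=max([k for k in cv2.findContours(m,0,2)[0] if cv2.boundingRect(k)[3]<14],key=cv2.contourArea)
P=np.array([onz(c,a,b,.032)[:2] for a,b in k[:,0].astype(float)])*1000; r=cv2.minAreaRect(P.astype(np.float32)); print("B",cv2.boundingRect(k),np.round(r,1) if 0 else r)
t=robot.snapshot("top"); t0=cv2.imread("pics/top0.png"); df=cv2.absdiff(t,t0).max(2); ct=robot.get_calibration("top")
for n,b in dict(rod=(225,125,320,165),tin=(335,125,370,160),blades=(175,160,205,190),marker=(145,235,205,255)).items(): print(n,int((df[b[1]:b[3],b[0]:b[2]]>40).sum()))
ht=cv2.cvtColor(t,cv2.COLOR_BGR2HSV); m=np.zeros(t.shape[:2],np.uint8); m[130:165,225:290]=cv2.inRange(ht,(5,80,60),(20,255,255))[130:165,225:290]
k=max(cv2.findContours(m,0,2)[0],key=cv2.contourArea); P=np.array([onz(ct,a,b,.057)[:2] for a,b in k[:,0].astype(float)])*1000; print("handle",cv2.minAreaRect(P.astype(np.float32)))
E
```

```text
B (371, 163, 23, 5) ((515.736328125, -352.3027038574219), (3.7820589542388916, 20.827932357788086), 2.113755702972412)
rod 3
tin 0
blades 0
marker 0
handle ((639.4261474609375, 172.66111755371094), (29.000530242919922, 66.71707153320312), 4.000858306884766)
```

All three blocks are square (2.1°, matching the board), centred in their lanes and touching the fence. The rod is where it was at the start and the bystanders haven't moved.

```bash
python3 -c "
from bench import robot
print(robot.close_job())"
```

```text
the job is handed in; nothing more can be done
None
```

The job is handed in at about 30 s: the block is freed, the rod is back in its rest and my last measurements put all three blocks square and centred against the fence; the judge's verdict was not shown, and I viewed 11 pictures against the limit of 10.

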